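Clamp the chopping board with the quick-release lever

ROBOT

A 7-joint arm with a two-finger parallel gripper is mounted at the origin on a cart in front of the work surface, level with it; the furniture and walls round the work are solid. World frame = base frame: x ahead of the robot, y to its left, z up, the work surface at z = 0. Lengths are in m, angles in rad, forces in N, time in s.
With the tool pointing down it reaches from about 0.4 to 0.85 m from the base axis. Payload 4.5 kg.
Tool frame: the origin (TCP) lies at the very end of the fingers, on their centre line; the grasp point (between the pads) lies 19 mm behind it; z points along the fingers, y is the line along which they close (so a half turn about z gives the same grasp; the last joint's range is limited). The gripper opens to 88 mm and grips with 3 to 60 N. Pads are 18 mm wide; open, the fingers measure 123 mm over their backs; the gripper's body (75 mm by 187 mm) begins 45 mm behind the grasp point.
Start: joints at [1.315, 0.689, -0.195, 1.565, 0.157, 0.902, -0.215], TCP at [0.179, -0.599, 0.239] pointing down, gripper open.
Joint ranges: [-3.01, 3.01], [-0.46, 2.08], [-1.47, 1.51], [0.13, 2.56], [-1, 4.14], [0.04, 2.09], [-2.66, 2.66]. Speed limits (rad/s): [2.57, 2.57, 3.14, 3.14, 3.14, 3.14, 3.14].

INTERFACE

Orientations are given as a unit quaternion [x, y, z, w].
In Python, from plant import r, eyes, nets gives the robot as it stands.
- The arm moves only by the shell command python3 -m pendant 'ROWS' [FORCE]. ROWS is JSON, a list of rows, each an object of numbers: "claw": the opening, from 0 (shut) to 1 (fully open); "dx", "dy", "dz": the shift along the world's x, y, z in mm; "twist": the turn about the world's z in rad. In form: [{"claw": .., "dx": .., "dy": .., "dz": .., "twist": ..}, ...]. A call has 1 to 8 rows; each row is the pose to reach, as a shift and turn from the pose commanded when the call began; what a row does not reach only later rows make up. A row lasts 1/10 s, in which the tool goes at most 50 mm and 8.59 degrees, less where a joint would pass 70% of its speed; a pose out of reach is approached as far as the arm can. A call with a gripper value outside its range is refused whole. The fingers move at their own pace and stop on an object; FORCE is the grip in N (left out, the last holds). Time passes only in rows, so rows that repeat a pose let the fingers close. It gives the time, the measured TCP pose, the force, the opening and the grip force at its end, in the units of the state.
- r.get_state(): the state, without advancing time (a new reading comes with each control period).
- eyes.snapshot(name): name is "scene" or "top" or "wrist"; returns (picture, depth): 480x640x3 uint8, blue, green, red; 480x640 float32, m along the optical axis (not along the pixel's ray), 0 where there is no reading.
- eyes.camera_info(name): a dict with "K" (3x3 intrinsics, pixels), "world_to_cam" (4x4, takes a point from world to camera coordinates); the wrist camera has in their place "T_tool_cam" (4x4, takes a point from camera to tool coordinates, whose origin is the TCP and whose axes are the flange's). Camera axes: x right, y down, z forward; pixel columns grow to the right and rows downward; lengths in m; the calibration is good to about 2 mm. The wrist camera is an equidistant fisheye: a pixel r from the principal point sees the ray r / f radians off the axis. A picture is of the moment at which its call begins: read the wrist's pose just before it. camera_info takes no time and is no camera call.
- r.finish_job(): hands the job in; it is judged then, once.
Trained networks look in the newest picture that a camera, given by its name, has taken for a name from the list of things; names that differ only in an ending like _2 or _b are one class to them, and where a whole thing is asked for, a point or a joint stands for the part that bears it (a point fixed in the world has none). Each returns a list of dicts, best first, with "confidence" (0 to 1); they miss things now and then, are a little off and sometimes report something else, mostly with a low value. They report only what shows in the picture. A call takes as long as a camera call. They do not tell look-alikes from the thing itself.
- nets.spot_in(camera, query): "box" ([left, top, width, height] as shares, 0 to 1, of the picture: columns of its width, rows of its height, round what is visible of it).
- nets.place_of(camera, query): "position" ([column, row] as shares, 0 to 1, of the picture: columns of its width, rows of its height: a listed point, or the origin of a listed thing).
The state is a dict: "clock": time; "q": joint angles; "qd": joint speeds; "joint_torque": joint torques, N m; "tool_pos": TCP position; "eef_rot": TCP orientation; "contact_force": force on the tool from outside, world axes, zero at the start; "moment": the same for the moment, N m; "opening": opening from 0.0 (shut) to 1.0 (fully open); "finger_force": force on a finger pad.
Only numpy, scipy, OpenCV 4.12 (cv2) and the standard library are available. Lean on these libraries where they do the work, as an engineer would, in place of code of your own. Each camera call takes 0.05 s, during which the arm holds its last target. There are 200 camera calls.

TASK

Clamp the chopping board to the worktop: turn the clamp's adjuster nut until the cam lever meets firm resistance midway through its swing, then press the lever all the way down. Do not force the lever, and leave the board and the things around it where they are.

Things in the scene. Friction and masses are not known exactly. Their poses are not given: they have to be found in the camera images.
- clamp: Dark steel worktop clamp, fixed. Its origin is on the worktop under the axis of the upright stud; x points from the stud to the board, y to the side away from the lever, z up. Foot 44 mm in x, from y = -74 to +30 mm, 26 mm high, with two cheeks 36 mm high at y = -52 mm.
- clamp_bar: Dark steel bar (88 x 28 x 14 mm) round the stud, that reaches out over the board's edge. Its origin lies on the stud axis at the bar's underside, 56 mm above the worktop with the lever and the nut both at 0. It goes down when the lever is closed and when the nut is tightened.
- bar_end (a point): On the bar's underside, 48 mm from the stud axis, over the sprung rubber pad (25 mm across, clamp and pad give about 1 mm per 15 N) that presses on the board. How far the pad stands out of the bar (16.5 mm on average) differs by up to 6 mm either way from start to start and is not measured: where it meets the board must be felt.
- nut (a joint): Angle of the adjuster nut (rad): grows when turned clockwise as seen from above, which lowers bar and nut on a steep thread by 4 mm per rad. Starts at 0 to 0.8, always too loose: about 0.4 to 4.3 rad more is needed. Range -0.5 to 6. Self-locking, with a steady friction of 0.65 N m.
- nut_grip (a point): On the nut's axis at the height to grip: a black knurled round knob, 40 mm across, 30 mm high (14 mm above this point, 16 below), about 103 mm above the worktop at the start, on a narrow neck on the bar (bar top 33 mm below this point). The stud's end can stand up to 20 mm out of the knob. The nut goes down with the bar.
- cam_lever (a joint): Angle of the cam lever (rad): 0 = open (starts at 0 to 0.15), nearly upright, 1.35 rad above level; it swings away from the nut and down to its stop at 1.25 = closed, nearly level. Midway is about 0.5 to 0.65. It draws stud, bar and nut down by 23.7 mm x (cos(1.15 - angle) - 0.41), and near the stop goes over centre and stays shut.
- lever_handle: Plain aluminium handle of the cam lever, 9 mm thick, ending in a paddle 28 mm wide, 86 mm from pivot to end. Its origin lies on the pivot (52 mm from the stud axis on the side of negative clamp y, 26 mm above the worktop; pivot axis = clamp's x). At joint 0 it points 1.35 rad above the clamp's negative y direction and swings down towards it.
- lever_pad (a point): Centre of the paddle's upper face (towards the nut), 66 mm from the pivot: push here, square to the handle. Friction (0.2 N m, 3 N here) holds the lever where it is left, until the pad bears on the board with some 16 N: tightening the nut then pushes a lever left midway back towards open. Set right, closing takes some 6 to 15 N here.
- board: Loose wooden chopping board, 150 x 250 x 20 mm, origin at the centre of its underside, flat on the worktop with its near long edge under the clamp's pad.
- onion: Onion, 80 mm, standing on the board: leave it.
- garlic: Garlic bulb, 60 mm, standing on the board: leave it.
- steel_glass: Steel glass, 72 mm across, 95 mm high, left of the clamp: leave it.
- salt_shaker: Salt shaker, 44 mm across, 90 mm high, left of the clamp: leave it.
Not all that is in view belongs to the job. Leave any green look-alike of the clamp alone.

How it is judged:
On the way:
1. with the cam lever midway (joint 0.3 to 0.75), the pad already bears on the board with at least 3 N (value of joint cam_lever between 0.3 and 0.75 rad and contact force between clamp_bar and board above 3 N), for 0.04 s.
At the end, for the whole second after the job is handed in: The cam lever is closed (joint above 1.17), the pad holds the board with 55 to 115 N (which it does when the resistance set in midway), and the board lies at rest within 15 mm of where it was (value of joint cam_lever above 1.17 rad and contact force between clamp_bar and board between 55 and 115 N and distance of board from where it was at the start of the episode below 0.015 m and linear speed of board below 0.02 m/s); the robot touches nothing.
It fails at once if the lever is forced: more than 25 N between the fingers and the handle (contact force between the fingers and lever_handle above 25 N).
It fails at once if a thing round the work is knocked away by more than 40 mm (distance of any of onion, garlic, steel_glass, salt_shaker from where it was at the start of the episode above 0.04 m).
It also fails if it takes over 67 s, if anything falls off the work surface, if the arm or the gripper's body presses on something with over 40 N, if the wrist force passes 120 N, or if a joint passes its speed limit or range.

## Working session

There is one attempt and no reset: what is moved stays moved. The work goes in short steps, Python scripts to look and compute and a shell command to move; the robot and the scene stay as the last step left them, time stands still between calls to the robot, and variables do not carry over. Pictures are saved under pics/ and viewed, at most 10 in all, crops included, and the job is handed in when it is done.

```bash
ls; mkdir -p pics; cat > h.py <<'E'
import numpy as np, cv2
from plant import r, eyes, nets
def look(cam,qs):
    img,d=eyes.snapshot(cam); ci=eyes.camera_info(cam)
    out={}
    for q in qs:
        for e in nets.place_of(cam,q)[:3]:
            c,w=e["position"]; u,v=c*640,w*480
            print(cam,q,round(e["confidence"],2),[round(u),round(v)],bp(ci,d,u,v))
    return img,d,ci
def bp(ci,d,u,v,z=None):
    K=np.array(ci["K"]);W=np.linalg.inv(np.array(ci["world_to_cam"]))
    ray=np.array([(u-K[0,2])/K[0,0],(v-K[1,2])/K[1,1],1])
    if z is None:
        p=d[max(0,int(v)-2):int(v)+3,max(0,int(u)-2):int(u)+3]; p=p[p>0]
        dd=np.median(p) if len(p) else 0
    else:
        R=W[:3,:3]@ray; dd=(z-W[2,3])/R[2]
    return (W@np.append(ray*dd,1))[:3].round(4)
E
python3 - <<'E'
from h import *
for c in("scene","top"):
    img,d,ci=look(c,["nut_grip","clamp","lever_pad","lever_handle","bar_end","board"])
    cv2.imwrite(f"pics/{c}0.png",img)
print(r.get_state())
E
```

```text
pics
scene nut_grip 0.94 [255, 316] [0.3814 0.0386 0.1159]
scene nut_grip 0.85 [307, 251] [0.5293 0.0937 0.114 ]
scene clamp 0.73 [308, 292] [0.5274 0.0887 0.0241]
scene clamp 0.73 [260, 358] [0.3805 0.0367 0.024 ]
scene clamp 0.27 [309, 247] [0.5379 0.0985 0.1147]
scene lever_pad 0.9 [294, 332] [ 0.4044 -0.016   0.1095]
scene lever_pad 0.63 [339, 272] [0.5423 0.032  0.1003]
scene lever_pad 0.3 [225, 263] [0.4335 0.1928 0.081 ]
scene lever_handle 0.76 [330, 293] [0.5431 0.0519 0.0386]
scene lever_handle 0.64 [287, 364] [ 0.3981 -0.0067  0.0342]
scene bar_end 0.95 [281, 315] [0.4368 0.0513 0.0654]
scene bar_end 0.94 [320, 256] [0.5742 0.1085 0.0673]
scene board 0.9 [329, 259] [0.6175 0.1286 0.0202]
top nut_grip 0.77 [377, 348] [0.3918 0.0497 0.1156]
top nut_grip 0.76 [334, 256] [0.5377 0.1132 0.1135]
top nut_grip 0.3 [363, 250] [0.5561 0.061  0.0344]
top clamp 0.71 [370, 343] [0.3996 0.0603 0.1161]
top clamp 0.56 [338, 265] [0.5239 0.1076 0.1132]
top lever_pad 0.52 [375, 250] [0.5512 0.0446 0.0809]
top lever_handle 0.8 [397, 340] [0.3995 0.0069 0.0315]
top lever_handle 0.79 [363, 253]
[... 231 characters left out ...]
k': 0.7, 'q': array([ 1.31480509,  0.68909873, -0.19459339,  1.56530586,  0.15730531,
        0.90246786, -0.21509663]), 'qd': array([ 0.00130593, -0.00115926,  0.00070939,  0.00037603, -0.00022047,
        0.00091511,  0.00037038]), 'joint_torque': array([-7.02541056e-04, -5.27370965e+01, -1.26715958e+00, -1.53721225e+01,
       -5.19512664e-02, -7.85164684e-04,  4.15282409e-05]), 'tool_pos': array([ 0.17862547, -0.59896237,  0.23874177]), 'eef_rot': array([9.89519202e-01, 1.44401334e-01, 1.21364431e-05, 5.04172213e-05]), 'contact_force': array([0.27144162, 1.44318026, 0.38785382]), 'moment': array([ 0.00307001,  0.0442969 , -0.0180135 ]), 'finger_force': 0.0, 'opening': 1.0030451040475552}
```

```bash
python3 - <<'E'
import cv2
a=cv2.imread("pics/scene0.png")[180:420,150:450];b=cv2.imread("pics/top0.png")[150:390,220:520]
cv2.imwrite("pics/both.png",cv2.resize(cv2.vconcat([a,b])[:,:],None,fx=1.2,fy=1.2) if 0 else cv2.resize(cv2.hconcat([a,b]),(800,320)))
E
```

```text
(no output)
```

View pics/both.png

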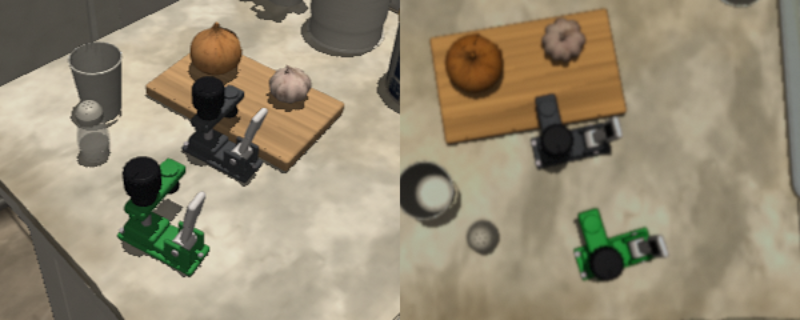

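View pics/top0.png

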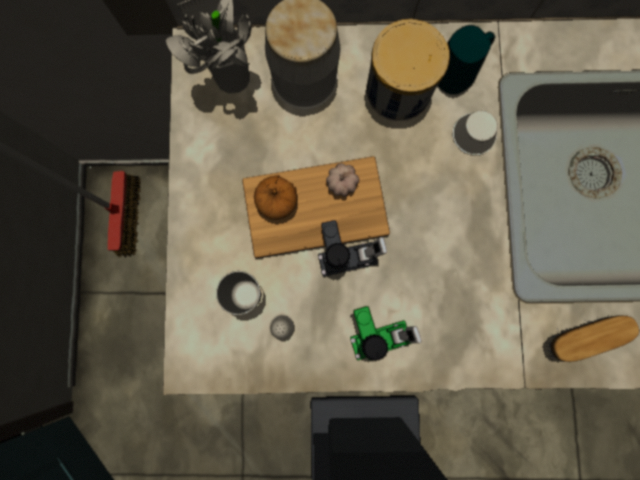

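Candidates: the green clamp's nut at scene (255,316) / top (377,348) is the look-alike. The dark clamp's nut at scene (307,251) / top (334,256) reaches over the board, so I choose that one. The crop confirms it: dark steel, board under its bar, lever to the right.

```bash
cat > cloud.py <<'E'
from h import *
from scipy.optimize import least_squares
def cloud(c):
    img,d=eyes.snapshot(c);ci=eyes.camera_info(c);K=np.array(ci["K"]);W=np.linalg.inv(np.array(ci["world_to_cam"]))
    v,u=np.mgrid[:480,:640];P=np.stack([(u-K[0,2])/K[0,0]*d,(v-K[1,2])/K[1,1]*d,d],-1).reshape(-1,3)
    P=P@W[:3,:3].T+W[:3,3];return P[d.ravel()>0],img.reshape(-1,3)[d.ravel()>0]
if __name__=="__main__":
  for c in("scene","top"):
    P,C=cloud(c)
    m=(np.hypot(P[:,0]-.537,P[:,1]-.105)<.04)&(P[:,2]>.085)&(P[:,2]<.16)&(C.max(1)<70)
    k=P[m];print(c,len(k),"z",np.percentile(k[:,2],[1,50,95,99]).round(3),"xy",k[:,0].min().round(3),k[:,0].max().round(3),k[:,1].min().round(3),k[:,1].max().round(3))
    f=least_squares(lambda p:np.maximum(np.hypot(k[:,0]-p[0],k[:,1]-p[1])-.02,0)if c=="top" else np.hypot(k[:,0]-p[0],k[:,1]-p[1])-.02,[.537,.108],loss="soft_l1",f_scale=.002)
    print("centre",f.x.round(4),f.cost, k[:,:2].mean(0).round(4))
    # lever: bright grey
    m=(abs(P[:,0]-.55)<.05)&(P[:,1]>-.01)&(P[:,1]<.085)&(P[:,2]>.045)&(C.min(1)>90)
    k=P[m];print("lever",len(k),k.min(0).round(3),k.max(0).round(3),k.mean(0).round(4))
    if len(k)>20:
      u,s,vt=np.linalg.svd(k-k.mean(0),full_matrices=False);print(vt.round(3),s)
    if c=="top":
      m=(abs(P[:,2]-.02)<.006)&(abs(P[:,0]-.64)<.15)&(abs(P[:,1]-.14)<.2)&(C[:,2].astype(int)-C[:,0]>50)
      b=cv2.minAreaRect((P[m][:,:2]*1000).astype(np.float32));print("board",b)
    for nm in("onion","garlic","steel_glass"):
      for e in nets.place_of(c,nm)[:1]:print(nm,e)
E
python3 cloud.py
```

```text
scene 573 z [0.087 0.112 0.117 0.117] xy 0.517 0.558 0.087 0.127
centre [0.5395 0.1087] 0.0031108252665268767 [0.5331 0.1012]
lever 79 [0.541 0.028 0.046] [0.566 0.053 0.11 ] [0.5524 0.0339 0.1021]
[[-0.219  0.306 -0.927]
 [ 0.96   0.237 -0.149]
 [ 0.174 -0.922 -0.346]] [0.14228862 0.06116926 0.02115683]
onion {'position': [0.4891, 0.4804], 'confidence': 0.95}
garlic {'position': [0.5672, 0.5302], 'confidence': 0.78}
steel_glass {'position': [0.352, 0.5481], 'confidence': 0.64}
top 518 z [0.09  0.113 0.116 0.117] xy 0.52 0.56 0.088 0.128
centre [0.5396 0.1081] 2.670502113815939e-06 [0.5388 0.1085]
lever 81 [0.541 0.029 0.079] [0.569 0.04  0.109] [0.5551 0.0341 0.1052]
[[-0.968 -0.185 -0.17 ]
 [-0.095 -0.357  0.929]
 [-0.233  0.916  0.328]] [0.06952033 0.03276486 0.02034235]
board ((641.652587890625, 143.96835327148438), (149.38919067382812, 249.7463836669922), 8.8300142288208)
onion {'position': [0.4305, 0.414], 'confidence': 0.6}
garlic {'position': [0.5364, 0.3867], 'confidence': 0.75}
steel_glass {'position': [0.3812, 0.6098], 'confidence': 0.79}
```

```bash
python3 -m pendant '[{"claw":0,"dx":200,"dy":360,"dz":0,"twist":0.73},{"claw":0,"dx":200,"dy":360,"dz":0,"twist":0.73},{"claw":0,"dx":200,"dy":360,"dz":0,"twist":0.73},{"claw":0,"dx":369,"dy":663,"dz":0,"twist":1.46},{"claw":0,"dx":369,"dy":663,"dz":0,"twist":1.46},{"claw":0,"dx":369,"dy":663,"dz":0,"twist":1.46},{"claw":0,"dx":369,"dy":663,"dz":0,"twist":1.46},{"claw":0,"dx":369,"dy":663,"dz":0,"twist":1.46}]' 60; python3 -c "
from h import *
s=r.get_state();print(s['q'].round(2),s['tool_pos'],s['eef_rot'].round(3))"
```

```text
clock: 1.9
tool_pos: [0.3739, -0.2479, 0.2391]
eef_rot: [0.733, 0.68, 0.0, 0.001]
contact_force: [1.1, -0.6, 0.6]
opening: 0.3
finger_force: 0.0
[ 0.83  0.5  -0.52  2.06  0.4   0.67 -0.03] [ 0.37391508 -0.24786792  0.23910155] [0.733 0.68  0.    0.001]
```

```bash
python3 -m pendant '[{"claw":0,"dx":172,"dy":308,"dz":0,"twist":0.25},{"claw":0,"dx":172,"dy":308,"dz":0,"twist":0.25},{"claw":0,"dx":172,"dy":308,"dz":0,"twist":0.25},{"claw":0,"dx":172,"dy":308,"dz":0,"twist":0.25},{"claw":0,"dx":172,"dy":308,"dz":0,"twist":0.25},{"claw":0,"dx":172,"dy":308,"dz":0,"twist":0.25},{"claw":0,"dx":172,"dy":308,"dz":0,"twist":0.25},{"claw":0,"dx":172,"dy":308,"dz":0,"twist":0.25}]'; python3 - <<'E'
from h import *
s=r.get_state();print(s['q'].round(2),s['tool_pos'].round(4),s['eef_rot'].round(3),s["contact_force"])
from scipy.spatial.transform import Rotation as Ro
s=r.get_state();img,d=eyes.snapshot("wrist");ci=eyes.camera_info("wrist");K=np.array(ci["K"]);T=np.array(ci["T_tool_cam"]);print(K,T.round(3))
cv2.imwrite("pics/w1.png",img)
R=Ro.from_quat(s["eef_rot"]).as_matrix()
for q in("nut_grip","lever_pad","clamp","bar_end"):
  for e in nets.place_of("wrist",q)[:2]:
    u,v=e["position"][0]*640,e["position"][1]*480
    x=np.array([(u-K[0,2])/K[0,0],(v-K[1,2])/K[1,1]]);th=np.hypot(*x);ray=np.append(x/th*np.sin(th),np.cos(th))
    p=d[int(v)-2:int(v)+3,int(u)-2:int(u)+3];z=np.median(p[p>0]) if (p>0).any() else 0
    print(q,round(e["confidence"],2),u,v,(R@(T[:3,:3]@(ray/ray[2]*z)+T[:3,3])+s["tool_pos"]).round(4))
E
```

```text
clock: 2.7
tool_pos: [0.5478, 0.0674, 0.2396]
eef_rot: [0.641, 0.767, 0.004, -0.001]
contact_force: [-0.6, -0.0, -0.4]
opening: 0.008
finger_force: 0.0
[ 0.13  0.63 -0.55  1.78  0.42  0.84 -0.44] [0.5478 0.0674 0.2396] [ 0.641  0.767  0.004 -0.001] [-0.60076246 -0.02465801 -0.38743578]
[[371.64829954   0.         324.30454739]
 [  0.         371.64829954 235.43129519]
 [  0.           0.           1.        ]] [[-0.    -0.947 -0.321  0.084]
 [ 1.    -0.    -0.    -0.   ]
 [ 0.    -0.321  0.947 -0.146]
 [ 0.     0.     0.     1.   ]]
nut_grip 0.82 141.312 208.32 [0.3998 0.058  0.1178]
nut_grip 0.73 326.71999999999997 172.07999999999998 [0.5426 0.1089 0.1155]
lever_pad 0.77 328.0 249.216 [0.5561 0.0419 0.094 ]
lever_pad 0.57 163.52 269.616 [ 0.4097 -0.0076  0.0887]
clamp 0.87 324.992 158.304 [0.5395 0.1188 0.1159]
clamp 0.76 182.78400000000002 184.416 [0.4177 0.0709 0.0696]
bar_end 0.67 377.98400000000004 162.91199999999998 [0.5858 0.1185 0.0722]
bar_end 0.61 211.328 191.088 [0.447  0.07   0.0744]
```

View pics/w1.png

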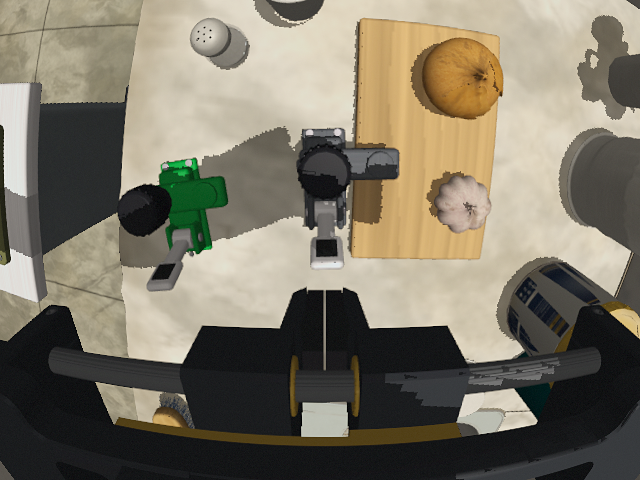

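```bash
python3 -m pendant '[{"claw":0,"dx":0,"dy":-2,"dz":-50,"twist":0.01},{"claw":0,"dx":0,"dy":-2,"dz":-100,"twist":0.01},{"claw":0,"dx":0,"dy":-2,"dz":-148,"twist":0.01},{"claw":0,"dx":0,"dy":-2,"dz":-148,"twist":0.01},{"claw":0,"dx":0,"dy":-2,"dz":-148,"twist":0.01}]' && python3 -m pendant '[{"claw":0,"dx":1.4,"dy":-7,"dz":0},{"claw":0,"dx":2.5,"dy":-13,"dz":0},{"claw":0,"dx":3.5,"dy":-18,"dz":-2},{"claw":0,"dx":4.5,"dy":-23,"dz":-4},{"claw":0,"dx":4.5,"dy":-23,"dz":-4}]'
```

```text
clock: 3.45
tool_pos: [0.5449, 0.0555, 0.0913]
eef_rot: [0.642, 0.767, -0.001, -0.0]
contact_force: [-0.7, 0.9, -0.0]
opening: 0.004
finger_force: 0.0validation failed for argument at $[0]...
```

```bash
python3 -m pendant '[{"claw":0,"dx":4,"dy":0,"dz":0,"twist":0},{"claw":0,"dx":5,"dy":-4,"dz":0,"twist":0},{"claw":0,"dx":6,"dy":-8,"dz":-1,"twist":0},{"claw":0,"dx":7,"dy":-12,"dz":-2,"twist":0},{"claw":0,"dx":7,"dy":-16,"dz":-4,"twist":0},{"claw":0,"dx":7,"dy":-16,"dz":-4,"twist":0}]'
```

```text
clock: 4.05
tool_pos: [0.5522, 0.0396, 0.0867]
eef_rot: [0.641, 0.767, -0.0, 0.0]
contact_force: [0.1, 1.2, 0.8]
opening: 0.006
finger_force: 0.4
```

```bash
python3 -m pendant '[{"claw":0,"dx":1,"dy":-5,"dz":-3,"twist":0},{"claw":0,"dx":2,"dy":-9,"dz":-5,"twist":0},{"claw":0,"dx":2,"dy":-12,"dz":-8,"twist":0},{"claw":0,"dx":2,"dy":-12,"dz":-8,"twist":0}]'; python3 - <<'E'
from cloud import *
for c in("scene","top"):
    P,C=cloud(c)
    m=(abs(P[:,0]-.55)<.05)&(P[:,1]>-.03)&(P[:,1]<.085)&(P[:,2]>.04)&(C.min(1)>90)
    k=P[m];print("lever",len(k),k.min(0).round(3),k.max(0).round(3),k.mean(0).round(4))
    cv2.imwrite(f"pics/{c}2.png",cv2.resize(eyes.snapshot(c)[0][180:340,220:420],(800,640))[:600])
E
```

```text
clock: 4.45
tool_pos: [0.5539, 0.0276, 0.0781]
eef_rot: [0.641, 0.767, -0.001, -0.0]
contact_force: [0.4, 0.2, 0.1]
opening: 0.008
finger_force: 0.3
lever 187 [ 0.518 -0.002  0.04 ] [0.599 0.061 0.302] [0.5466 0.0223 0.118 ]
lever 26 [ 0.503 -0.029  0.153] [0.598 0.014 0.547] [ 0.5645 -0.005   0.4479]
```

View pics/scene2.png

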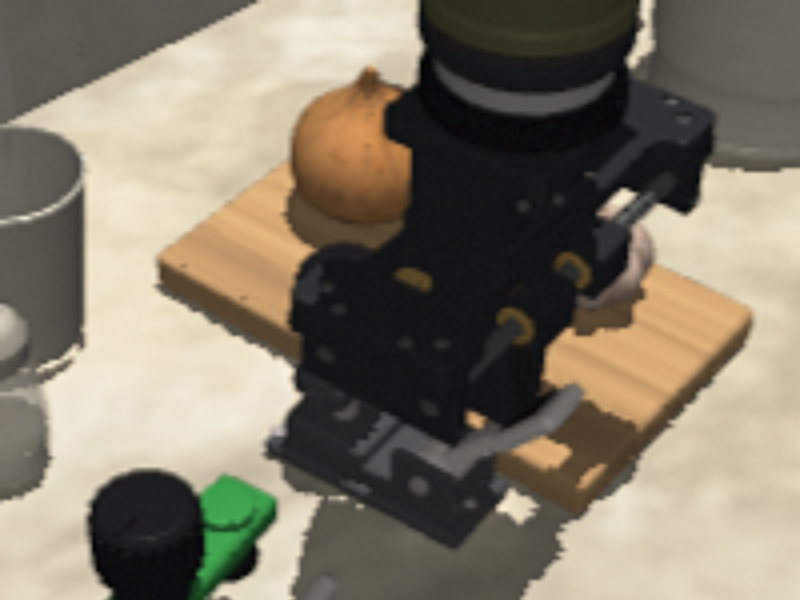

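```bash
python3 -m pendant '[{"claw":0,"dx":0,"dy":2,"dz":50,"twist":0},{"claw":0,"dx":0,"dy":10,"dz":100,"twist":0.1},{"claw":0.6,"dx":-14,"dy":81,"dz":100,"twist":0.25},{"claw":0.6,"dx":-14,"dy":81,"dz":100,"twist":0.4},{"claw":0.6,"dx":-14,"dy":81,"dz":100,"twist":0.55},{"claw":0.6,"dx":-14,"dy":81,"dz":100,"twist":0.7},{"claw":0.6,"dx":-14,"dy":81,"dz":100,"twist":0.85},{"claw":0.6,"dx":-14,"dy":81,"dz":100,"twist":1.0}]'; python3 - <<'E'
from cloud import *
from scipy.spatial.transform import Rotation as Ro
s=r.get_state();print(s['q'].round(2),s['tool_pos'].round(4))
for c in("scene","top"):
    P,C=cloud(c)
    cv2.imwrite(f"pics/{c}3.png",cv2.resize(eyes.snapshot(c)[0][220:340,270:430],(800,600)))
    q=(P[:,:2]-[.5395,.1085]);U=np.array([.187,-.982]);E=np.array([.982,.187])
    o=q@U;l=q@E
    m=(abs(l)<.016)&(o>.07)&(o<.16)&(P[:,2]>.03)&(P[:,2]<.115)&(C.min(1)>60)
    print(c,m.sum())
    if m.sum()>15:
        a=np.c_[o[m],P[m,2]];p=a-[.052,.026]
        print("far pts",a[np.argsort(-np.hypot(*p.T))[:8]].round(4).tolist(),"median elev",np.median(np.arctan2(p[:,1],p[:,0])))
E
```

```text
clock: 5.45
tool_pos: [0.5397, 0.1092, 0.1786]
eef_rot: [0.192, 0.981, -0.001, -0.0]
contact_force: [-0.1, 0.1, 0.1]
opening: 0.521
finger_force: 0.0
[ 0.16  0.78 -0.78  1.83  0.72  0.84  0.2 ] [0.5397 0.1092 0.1786]
scene 203
far pts [[0.1105, 0.0917], [0.1094, 0.092], [0.1083, 0.0925], [0.1082, 0.0925], [0.1089, 0.0915], [0.1062, 0.0937], [0.1072, 0.0927], [0.1088, 0.0914]] median elev 0.8837436608686833
top 0
```

View pics/scene3.png

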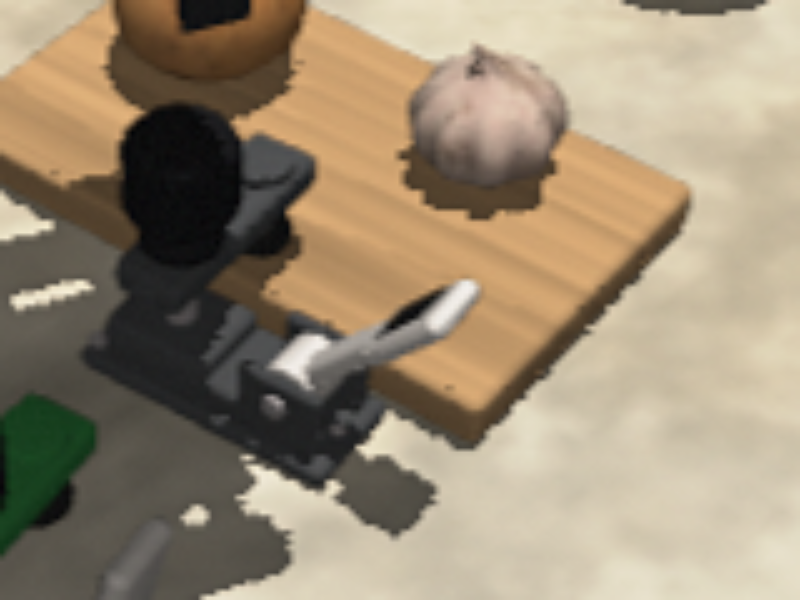

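```bash
python3 -m pendant '[{"claw":0.65,"dx":0,"dy":0,"dz":0,"twist":0.15},{"claw":0.65,"dx":0,"dy":0,"dz":0,"twist":0.3},{"claw":0.65,"dx":0,"dy":0,"dz":0,"twist":0.45},{"claw":0.65,"dx":0,"dy":0,"dz":0,"twist":0.6},{"claw":0.65,"dx":0,"dy":0,"dz":0,"twist":0.75},{"claw":0.65,"dx":0,"dy":0,"dz":0,"twist":0.9},{"claw":0.65,"dx":0,"dy":0,"dz":0,"twist":1.05},{"claw":0.65,"dx":0,"dy":0,"dz":0,"twist":1.2}]'; python3 - <<'E'
from cloud import *
s=r.get_state();print(s['q'].round(2),s['tool_pos'].round(4))
for c in("scene","top"):
    P,C=cloud(c)
    m=(np.hypot(P[:,0]-.5395,P[:,1]-.108)<.04)&(P[:,2]>.075)&(P[:,2]<.14)&(C.max(1)<80)
    k=P[m];print(c,len(k),np.percentile(k[:,2],[90,95,98,99,100]).round(3),k.mean(0).round(3)) if len(k) else 0
E
```

```text
clock: 6.45
tool_pos: [0.54, 0.1094, 0.1787]
eef_rot: [-0.395, 0.919, -0.0, -0.0]
contact_force: [0.8, -0.4, -0.7]
opening: 0.65
finger_force: 0.0
[ 0.29  0.89 -1.07  1.83  0.92  1.02  1.22] [0.54   0.1094 0.1787]
scene 560 [0.109 0.109 0.11  0.11  0.111] [0.533 0.101 0.1  ]
top 6 [0.103 0.104 0.104 0.104 0.104] [0.526 0.122 0.096]
```

```bash
python3 -m pendant '[{"claw":0.65,"dx":-0.5,"dy":-1,"dz":0,"twist":0.15},{"claw":0.65,"dx":-0.5,"dy":-1,"dz":-15,"twist":0.3},{"claw":0.65,"dx":-0.5,"dy":-1,"dz":-40,"twist":0.45},{"claw":0.65,"dx":-0.5,"dy":-1,"dz":-70,"twist":0.6},{"claw":0.65,"dx":-0.5,"dy":-1,"dz":-100,"twist":0.75},{"claw":0.65,"dx":-0.5,"dy":-1,"dz":-100,"twist":0.8},{"claw":0.4,"dx":-0.5,"dy":-1,"dz":-100,"twist":0.8},{"claw":0.2,"dx":-0.5,"dy":-1,"dz":-100,"twist":0.8}]' 60; python3 -m pendant '[{"claw":0.2,"dx":0,"dy":0,"dz":0,"twist":0},{"claw":0.2,"dx":0,"dy":0,"dz":0,"twist":0},{"claw":0.2,"dx":0,"dy":0,"dz":0,"twist":0}]'; python3 -c "
from h import *
s=r.get_state();print(s['q'].round(2),s['tool_pos'],s['moment'])"
```

```text
clock: 7.35
tool_pos: [0.5398, 0.1089, 0.0791]
eef_rot: [0.719, -0.695, 0.0, -0.0]
contact_force: [-0.8, 0.2, 0.2]
opening: 0.491
finger_force: 0.0
clock: 7.65
tool_pos: [0.5409, 0.1089, 0.0794]
eef_rot: [0.72, -0.694, 0.001, -0.001]
contact_force: [4.8, 1.2, -1.6]
opening: 0.438
finger_force: 60.0
[ 0.3   1.09 -1.1   1.89  1.19  1.02  1.81] [0.54092014 0.10885163 0.07936248] [ 0.30365197 -0.86031553 -0.14012958]
```

```bash
python3 -m pendant '[{"claw":0.2,"dx":0.8,"dy":0,"dz":-0.4,"twist":-0.1},{"claw":0.2,"dx":0.8,"dy":0,"dz":-0.8,"twist":-0.2},{"claw":0.2,"dx":0.8,"dy":0,"dz":-1.2,"twist":-0.3},{"claw":0.2,"dx":0.8,"dy":0,"dz":-1.6,"twist":-0.4},{"claw":0.2,"dx":0.8,"dy":0,"dz":-2,"twist":-0.5},{"claw":0.2,"dx":0.8,"dy":0,"dz":-2.4,"twist":-0.6}]' 60; cat > lev.py <<'E'
from cloud import *
s=r.get_state();print(s['q'].round(2),s['tool_pos'].round(4),"M",s['moment'].round(2),"F",s['contact_force'].round(1))
P,C=cloud("scene")
q=(P[:,:2]-[.5395,.1085]);o=q@np.array([.187,-.982]);l=q@np.array([.982,.187])
m=(abs(l)<.016)&(o>.07)&(o<.16)&(P[:,2]>.03)&(P[:,2]<.115)&(C.min(1)>60)
a=np.c_[o[m],P[m,2]];p=a-[.052,.026];t=np.argsort(-np.hypot(*p.T))[:8]
print("lever n",m.sum(),"tip",a[t].mean(0).round(4),"elev tip",np.arctan2(p[t,1],p[t,0]).mean().round(3),"med",np.median(np.arctan2(p[:,1],p[:,0])).round(3))
m=(abs(q[:,0])<.06)&(l>.03)&(l<.062)&(abs(o)<.012)&(P[:,2]>.035)&(P[:,2]<.09)&(C.max(1)<110)
if m.sum():print("bar top z",m.sum(),np.percentile(P[m,2],[50,90]).round(4))
E
python3 lev.py
```

```text
clock: 8.25
tool_pos: [0.5416, 0.1089, 0.077]
eef_rot: [-0.482, 0.876, -0.0, 0.001]
contact_force: [4.9, -0.8, -1.6]
opening: 0.436
finger_force: 60.0
[ 0.26  1.05 -1.02  1.89  1.16  0.94  1.24] [0.5416 0.1089 0.077 ] M [ 0.18 -1.01  0.7 ] F [ 4.9 -0.8 -1.6]
lever n 208 tip [0.1084 0.0921] elev tip 0.864 med 0.882
bar top z 25 [0.0576 0.0622]
```

```bash
python3 -m pendant '[{"claw":0.2,"dx":0.8,"dy":0,"dz":-0.4,"twist":-0.12},{"claw":0.2,"dx":0.8,"dy":0,"dz":-0.9,"twist":-0.24},{"claw":0.2,"dx":0.8,"dy":0,"dz":-1.4,"twist":-0.36},{"claw":0.2,"dx":0.8,"dy":0,"dz":-1.9,"twist":-0.48},{"claw":0.2,"dx":0.8,"dy":0,"dz":-2.4,"twist":-0.6},{"claw":0.2,"dx":0.8,"dy":0,"dz":-2.9,"twist":-0.72},{"claw":0.2,"dx":0.8,"dy":0,"dz":-3.4,"twist":-0.84}]' 60; python3 lev.py
```

```text
clock: 9.0
tool_pos: [0.5423, 0.1083, 0.0736]
eef_rot: [-0.083, 0.997, -0.0, 0.001]
contact_force: [3.8, -2.2, 0.0]
opening: 0.441
finger_force: 60.0
[ 0.2   1.   -0.87  1.89  1.08  0.82  0.46] [0.5423 0.1083 0.0736] M [-0.09 -1.04  0.69] F [ 3.8 -2.2  0. ]
lever n 201 tip [0.1084 0.0924] elev tip 0.866 med 0.879
bar top z 23 [0.055  0.0584]
```

```bash
python3 -m pendant '[{"claw":0.2,"dx":0.3,"dy":0,"dz":-0.4,"twist":-0.12},{"claw":0.2,"dx":0.3,"dy":0,"dz":-0.9,"twist":-0.24},{"claw":0.2,"dx":0.3,"dy":0,"dz":-1.4,"twist":-0.36},{"claw":0.2,"dx":0.3,"dy":0,"dz":-1.9,"twist":-0.48},{"claw":0.2,"dx":0.3,"dy":0,"dz":-2.2,"twist":-0.55}]' 60; python3 lev.py
```

```text
clock: 9.55
tool_pos: [0.542, 0.1077, 0.0722]
eef_rot: [0.189, 0.982, -0.001, 0.001]
contact_force: [-0.7, -3.9, 10.8]
opening: 0.442
finger_force: 60.0
[ 0.15  0.96 -0.77  1.89  1.02  0.74 -0.03] [0.542  0.1077 0.0722] M [-0.63 -0.53  0.66] F [-0.7 -3.9 10.8]
lever n 198 tip [0.1057 0.094 ] elev tip 0.902 med 0.909
```

```bash
python3 -m pendant '[{"claw":0.2,"dx":0,"dy":0,"dz":0.8,"twist":0},{"claw":0.65,"dx":0,"dy":0,"dz":0.8,"twist":0},{"claw":0.65,"dx":0,"dy":0,"dz":0.8,"twist":0},{"claw":0.65,"dx":0,"dy":0,"dz":0.8,"twist":0},{"claw":0.65,"dx":0,"dy":0,"dz":50,"twist":0},{"claw":0.65,"dx":0,"dy":0,"dz":90,"twist":0},{"claw":0.65,"dx":0,"dy":0,"dz":90,"twist":0}]' 60; python3 lev.py; python3 - <<'E'
from h import *
cv2.imwrite("pics/s5.png",cv2.resize(eyes.snapshot("scene")[0][220:340,270:430],(800,600),interpolation=cv2.INTER_CUBIC))
E
```

```text
clock: 10.3
tool_pos: [0.5434, 0.1112, 0.1652]
eef_rot: [0.189, 0.982, 0.003, 0.003]
contact_force: [0.8, 0.9, -0.5]
opening: 0.648
finger_force: 0.0
[ 0.21  0.84 -0.88  1.84  0.84  0.88  0.11] [0.5434 0.1112 0.1652] M [ 0.03 -0.22  0.  ] F [ 0.8  0.9 -0.5]
lever n 190 tip [0.105  0.0947] elev tip 0.914 med 0.931
bar top z 126 [0.0569 0.0588]
```

View pics/s5.png

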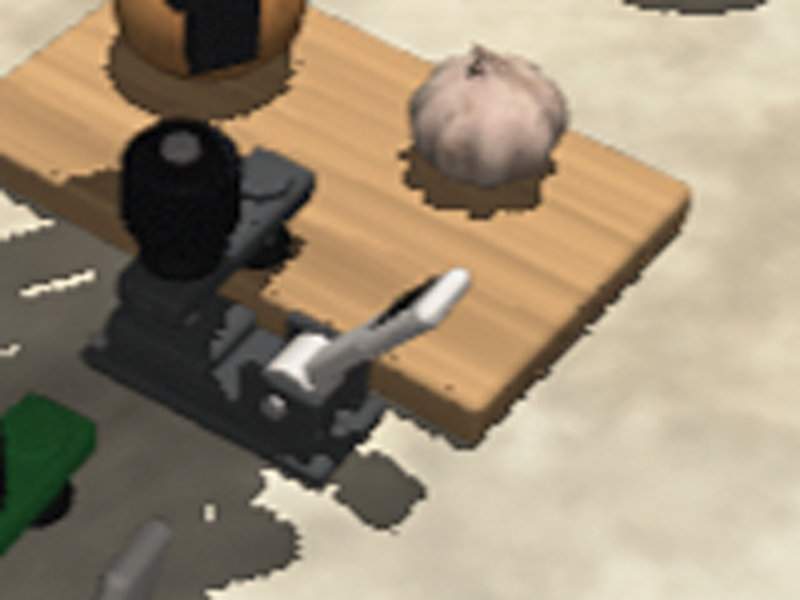

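```bash
python3 -m pendant '[{"claw":0,"dx":10,"dy":-69,"dz":10,"twist":-0.15},{"claw":0,"dx":10,"dy":-69,"dz":10,"twist":-0.3},{"claw":0,"dx":10,"dy":-69,"dz":10,"twist":-0.45},{"claw":0,"dx":10,"dy":-69,"dz":10,"twist":-0.6},{"claw":0,"dx":10,"dy":-69,"dz":10,"twist":-0.75},{"claw":0,"dx":10,"dy":-69,"dz":10,"twist":-0.9},{"claw":0,"dx":10,"dy":-69,"dz":10,"twist":-1.0},{"claw":0,"dx":10,"dy":-69,"dz":10,"twist":-1.0}]' 60;python3 -c "
from h import *
s=r.get_state();print(s['q'].round(2),s['tool_pos'],s['eef_rot'].round(3))"
```

```text
clock: 11.2
tool_pos: [0.5503, 0.0393, 0.1692]
eef_rot: [0.637, 0.771, -0.001, -0.001]
contact_force: [0.2, 0.2, 0.2]
opening: 0.003
finger_force: 0.0
[ 0.22  0.76 -0.64  1.84  0.64  0.76 -0.58] [0.55032861 0.03928791 0.16919754] [ 0.637  0.771 -0.001 -0.001]
```

```bash
python3 -m pendant '[{"claw":0,"dx":2,"dy":1,"dz":-40,"twist":0},{"claw":0,"dx":2,"dy":1,"dz":-75,"twist":0},{"claw":0,"dx":2,"dy":1,"dz":-86,"twist":0},{"claw":0,"dx":2,"dy":1,"dz":-86,"twist":0},{"claw":0,"dx":4,"dy":-4,"dz":-88,"twist":0},{"claw":0,"dx":4,"dy":-8,"dz":-90,"twist":0},{"claw":0,"dx":4,"dy":-10,"dz":-91,"twist":0},{"claw":0,"dx":4,"dy":-10,"dz":-91,"twist":0}]'
```

```text
clock: 12.0
tool_pos: [0.5566, 0.0301, 0.0809]
eef_rot: [0.637, 0.771, 0.002, 0.001]
contact_force: [0.9, 1.5, 2.8]
opening: 0.003
finger_force: 1.4
```

Touching, as predicted. Now along the arc in small steps.

```bash
python3 -m pendant '[{"claw":0,"dx":-0.5,"dy":-2.5,"dz":-3.5,"twist":0},{"claw":0,"dx":0,"dy":-5,"dz":-6,"twist":0},{"claw":0,"dx":0,"dy":-7.5,"dz":-8.5,"twist":0},{"claw":0,"dx":0,"dy":-10,"dz":-11,"twist":0},{"claw":0,"dx":0,"dy":-10,"dz":-11,"twist":0}]'; python3 -c "
from h import *
s=r.get_state();print(s['tool_pos'].round(4),s['contact_force'])"
```

```text
clock: 12.5
tool_pos: [0.5581, 0.0211, 0.0709]
eef_rot: [0.637, 0.771, 0.003, 0.002]
contact_force: [0.6, 2.4, 12.5]
opening: 0.009
finger_force: 5.2
[0.5581 0.0211 0.0709] [ 0.58051001  2.41012027 12.50299743]
```

```bash
python3 -m pendant '[{"claw":0,"dx":-0.3,"dy":-1.5,"dz":-1.8,"twist":0},{"claw":0,"dx":-0.5,"dy":-3,"dz":-3.6,"twist":0},{"claw":0,"dx":-0.5,"dy":-4.5,"dz":-5.5,"twist":0},{"claw":0,"dx":-0.5,"dy":-5.5,"dz":-7,"twist":0},{"claw":0,"dx":-0.5,"dy":-5.5,"dz":-7,"twist":0}]'
```

```text
clock: 13.0
tool_pos: [0.5589, 0.0155, 0.0645]
eef_rot: [0.637, 0.771, 0.004, 0.003]
contact_force: [1.8, 1.5, 14.3]
opening: 0.005
finger_force: 6.3
```

```bash
python3 -m pendant '[{"claw":0,"dx":0,"dy":-1.2,"dz":-1.8,"twist":0},{"claw":0,"dx":0,"dy":-2.4,"dz":-3.6,"twist":0},{"claw":0,"dx":0,"dy":-3.4,"dz":-5.4,"twist":0},{"claw":0,"dx":0,"dy":-4.4,"dz":-7.2,"twist":0},{"claw":0,"dx":0,"dy":-4.4,"dz":-7.2,"twist":0}]'
```

```text
clock: 13.5
tool_pos: [0.5595, 0.0106, 0.0571]
eef_rot: [0.637, 0.771, 0.004, 0.003]
contact_force: [4.3, 0.3, 11.6]
opening: 0.005
finger_force: 5.3
```

```bash
python3 lev.py
```

```text
[ 0.18  0.92 -0.49  1.89  0.82  0.54 -0.69] [0.5595 0.0106 0.0571] M [ 0.06 -0.98  0.02] F [ 4.3  0.3 11.6]
lever n 164 tip [0.1297 0.064 ] elev tip 0.454 med 0.487
bar top z 65 [0.0545 0.0556]
```

```bash
python3 -m pendant '[{"claw":0,"dx":0,"dy":-1.2,"dz":-2.2,"twist":0},{"claw":0,"dx":0,"dy":-2.2,"dz":-4.4,"twist":0},{"claw":0,"dx":0,"dy":-3.2,"dz":-6.6,"twist":0},{"claw":0,"dx":0,"dy":-4,"dz":-8.8,"twist":0},{"claw":0,"dx":0,"dy":-4.5,"dz":-11,"twist":0},{"claw":0,"dx":0,"dy":-4.5,"dz":-11,"twist":0}]'
```

```text
clock: 14.15
tool_pos: [0.5571, 0.0056, 0.0445]
eef_rot: [0.637, 0.771, 0.002, 0.001]
contact_force: [2.6, 0.7, 3.9]
opening: 0.004
finger_force: 2.0
```

```bash
python3 -m pendant '[{"claw":0,"dx":0,"dy":-0.3,"dz":-1.5,"twist":0},{"claw":0,"dx":0,"dy":-0.7,"dz":-3,"twist":0},{"claw":0,"dx":0,"dy":-1,"dz":-4.5,"twist":0},{"claw":0,"dx":0,"dy":-1,"dz":-5.5,"twist":0},{"claw":0,"dx":0,"dy":-1,"dz":-5.5,"twist":0}]'; python3 lev.py
```

```text
clock: 14.65
tool_pos: [0.5537, 0.0034, 0.0375]
eef_rot: [0.637, 0.771, -0.001, -0.001]
contact_force: [-1.4, -0.5, 0.6]
opening: 0.004
finger_force: 0.7
[ 0.18  0.95 -0.46  1.9   0.85  0.51 -0.7 ] [0.5537 0.0034 0.0375] M [-0.18  0.02 -0.04] F [-1.4 -0.5  0.6]
lever n 135 tip [0.1373 0.0441] elev tip 0.189 med 0.141
bar top z 129 [0.053  0.0551]
```

```bash
python3 -m pendant '[{"claw":0,"dx":0,"dy":0,"dz":-1,"twist":0},{"claw":0,"dx":0,"dy":0,"dz":-1.5,"twist":0},{"claw":0,"dx":0,"dy":0,"dz":-1.5,"twist":0}]'
```

```text
clock: 15.0
tool_pos: [0.5545, 0.0037, 0.0369]
eef_rot: [0.637, 0.771, -0.001, 0.0]
contact_force: [-2.4, -0.7, 7.4]
opening: 0.002
finger_force: 3.3
```

Firm stop at 7 N. Retract and check.

```bash
python3 -m pendant '[{"claw":0,"dx":0,"dy":0,"dz":10,"twist":0},{"claw":0,"dx":0,"dy":0,"dz":50,"twist":0},{"claw":0,"dx":0,"dy":-20,"dz":100,"twist":0},{"claw":0,"dx":0,"dy":-60,"dz":150,"twist":0},{"claw":0,"dx":0,"dy":-100,"dz":170,"twist":0},{"claw":0,"dx":0,"dy":-100,"dz":170,"twist":0},{"claw":0,"dx":0,"dy":-100,"dz":170,"twist":0}]'; python3 lev.py; python3 - <<'E'
from cloud import *
P,C=cloud("top")
m=(abs(P[:,2]-.02)<.006)&(abs(P[:,0]-.64)<.15)&(abs(P[:,1]-.14)<.2)&(C[:,2].astype(int)-C[:,0]>50)
print("board",cv2.minAreaRect((P[m][:,:2]*1000).astype(np.float32)))
cv2.imwrite("pics/s6.png",cv2.resize(eyes.snapshot("scene")[0][180:340,220:430],(800,600)))
E
```

```text
clock: 15.7
tool_pos: [0.5555, -0.0981, 0.2076]
eef_rot: [0.639, 0.769, 0.0, 0.001]
contact_force: [0.2, 0.3, -0.3]
opening: 0.003
finger_force: 0.0
[ 0.5   0.73 -0.71  1.77  0.6   0.87 -0.3 ] [ 0.5555 -0.0981  0.2076] M [-0.05 -0.05 -0.01] F [ 0.2  0.3 -0.3]
lever n 356 tip [0.1371 0.0366] elev tip 0.124 med 0.172
bar top z 130 [0.0533 0.0552]
board ((641.4024047851562, 143.90087890625), (149.83876037597656, 249.65740966796875), 8.883642196655273)
```

View pics/s6.png

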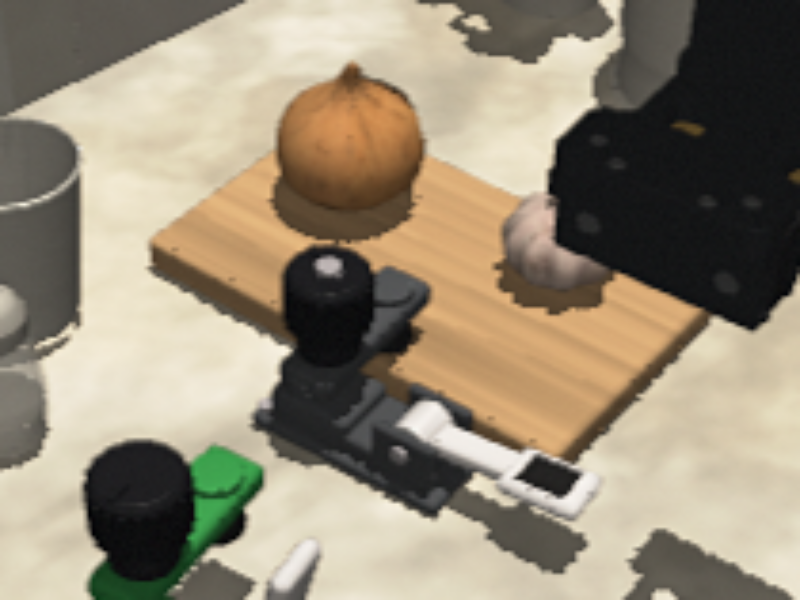

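The lever is closed: its paddle is level at (545,480). The pad is down on the board, and the board and everything around it are where they were.

```bash
python3 -c "
from h import *
print(r.finish_job())"
```

```text
the job is handed in; nothing more can be done
None
```

I handed the job in with the cam lever pressed down to its stop, after turning the nut about 2 rad until the lever met resistance midway. I estimate the pad holds the board with 75–90 N, worked out from how far the bar dropped, not measured. The board moved less than 1 mm, the peak push on the lever was about 14 N, and the job gave no pass/fail result back.

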